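# Push the green sample box through the intake flap

### The arm

A 6-joint arm with a two-finger parallel gripper is mounted at the origin on the work surface. World frame = base frame: x ahead of the robot, y to its left, z up, the work surface at z = 0. Lengths are in m, angles in rad, forces in N, time in s.
With the tool pointing down it reaches from about 0.275 to 0.85 m from the base axis. Payload 5.2 kg.
Tool frame: the origin (TCP) lies between the finger pads; the fingertips stand r.finger_overhang ahead of it and the grasp point (between the pads) lies 6 mm ahead of it (r.finger_overhang is the distance from the TCP to the fingertips, in m); z points along the fingers, x is the direction in which the jaws open and shut, and the axes are right-handed (so a half turn about z gives the same grasp; the last joint's range is limited). The gripper opens to 85 mm and grips with 20 to 120 N. Pads are 22 mm wide; open, the fingers measure 114 mm over their backs; the gripper's body (76 mm by 85 mm) begins 54 mm behind the grasp point. The pads swing forward as they close: fully open they stand 13 mm farther back than shut.
Start: joints at [-1.427, 0.259, 1.535, -0, 1.348, -0.203], TCP at [0.187, -0.517, 0.256] pointing down, gripper open.
Joint ranges: [-3.14, 3.14], [-0.91, 2.08], [0.19, 2.58], [-1.22, 4.36], [0.22, 2.71], [-3.12, 3.12]. Speed limits (rad/s): [2.57, 2.57, 3.14, 3.14, 3.14, 3.14].

### API

Orientations are given as a unit quaternion [w, x, y, z].
In Python, from bench import r gives the robot as it stands.
- The arm moves only by the tool play_rows, never from a script. Its argument "moves" is a list that holds one entry, the list of rows, each a list of 7 numbers: the shift along the tool's x, y, z in m, then the turn, a rotation vector about the tool's x, y, z in degrees, then the closure, from -1 (fully open) to 1 (shut). A call has 1 to 12 rows; each row shifts and turns the commanded pose from where the row before left it, along the tool's axes as they then stand; what a row does not reach is not made up. A row lasts 1/12 s, in which the tool goes at most 41.7 mm and 7.16 degrees, less where a joint would pass 70% of its speed; a pose out of reach is approached as far as the arm can. A call is refused whole if a number of a shift passes 0.0417 or a number of a turn 7.16, either way. A call with a gripper value outside its range is refused whole. The fingers move at their own pace and stop on an object; "newtons" is the grip in N (left out, the last holds). Time passes only in rows, so rows that do not move let the fingers close. It gives the time, the measured TCP pose, the force and the opening at its end, in the units of the state.
- r.observe(): the state, without advancing time (a new reading comes with each control period).
- r.grab_frame(name): name is "side" or "top"; returns (picture, depth): 400x640x3 uint8, blue, green, red; 400x640 float32, m along the optical axis (not along the pixel's ray), 0 where there is no reading.
- r.camera_model(name): a dict with "fx", "fy", "cx", "cy" (pixels), "extrinsics" (4x4, takes a point from world to camera coordinates). Camera axes: x right, y down, z forward; pixel columns grow to the right and rows downward; lengths in m; the calibration is good to about 2 mm. A picture is of the moment at which its call begins. camera_model takes no time and is no camera call.
- r.finish_job(): hands the job in, once; it reports no verdict.
The state is a dict: "t": time; "joint_pos": joint angles; "joint_vel": joint speeds; "joint_torque": joint torques, N m; "eef_pos": TCP position; "ee_rot": TCP orientation; "contact_force": force on the tool from outside, world axes, zero at the start; "wrist_torque": the same for the moment, N m; "gripper_width": finger opening in m.
Only numpy, scipy, OpenCV 4.12 (cv2) and the standard library are available. Lean on these libraries where they do the work, as an engineer would, in place of code of your own. Each camera call takes 0.05 s, during which the arm holds its last target.

### The job

With the fingertips, push the green sample box along its lane so that it swings the orange flap open and goes right through the doorway, until it slides down into the bay behind; do not lift it. Draw the fingers back before the flap swings down on them, and finish with both flaps hanging shut. Leave the red box, the flap of its lane and everything else on the bench as they are.

Things in the scene. Friction and masses are not known exactly. Their poses are not given: they have to be found in the camera images.
- intake: White two-lane sample intake fixed to the bench, 455 x 220 mm. Origin: at bench level below the doorway (plane of the shut flaps), midway between the lanes; x along the lanes inwards (pushing direction), y to the left lane, z up. Turned up to 12 degrees. Level deck 70 mm above the bench, from x = -200 to +44 mm; lanes 87 mm wide, centred at y = +56.5 and -56.5 mm, guides 14 mm high.
- doorway_left (a point): Point on the deck (z 70 mm) in the left lane's doorway, lane centre. Clear height 60 mm above the deck; the blue lintel over it is 10 mm thick along x, its top 70 mm above the deck, and nothing of the intake is higher. Fingers must follow the box to this plane and up to 10 mm past it: lean them 15 degrees or more, tips leading, low behind the box.
- doorway_right (a point): The same point in the right (-y) lane.
- deck_end (a point): End of the deck, 44 mm past the doorway, midway between the lanes, z 70 mm. A slippery 32 degree slide drops from here to the bay floor (8 mm above the bench); rear wall 250 mm past the doorway, walls up to 105 mm, open above. A box whose middle passes this line (rear end level with the doorway) tips and slides down by itself; pushed less far it stays under the flap.
- green_box: Green plastic sample box with a flat white lid panel on top, 90 long (its x) x 64 wide (its y) x 30 mm high, about 0.18 kg; loose, slides easily on the deck. Origin: centre of its underside. It starts in one of the two lanes, long side along the lane give or take 6 degrees, its middle 90 to 120 mm before the doorway.
- red_box: Red plastic sample box with a flat white lid panel on top, 90 long (its x) x 64 wide (its y) x 30 mm high, about 0.18 kg; loose, slides easily on the deck. Origin: centre of its underside. It starts in one of the two lanes, long side along the lane give or take 6 degrees, in the other lane than the green one, at a similar distance. To be left alone.
- flap_left (a joint): Orange flap of the left (+y) lane, rad: 0 hanging shut, grows as its lower edge swings inwards (intake +x), up to 1.5; a stop bars it outwards. 80 wide, 53 high, 3 mm thick, 40 g, on an axle 58 mm above the deck. Falls shut by its weight, slowed by a damper: about 0.9 s from lying on a box (1.0 rad) to 0.3 rad, 2 s to nearly shut.
- flap_right (a joint): The same for the flap of the right (-y) lane.
- jar: Bystander: brown glass jar with black lid, 68 across, 85 high; origin under its centre. Sizes in mm.
- bottle: Bystander: white bottle with blue cap, 52 across, 150 high; origin under its centre. Sizes in mm.
- cup: Bystander: clear plastic cup, 72 across, 95 high; origin under its centre. Sizes in mm.
- calipers: Bystander: calipers lying flat, 180 long, 14 high; origin at the middle of the beam, on the bench. Sizes in mm.
There are look-alikes about, which are no part of the job. Leave any black or pink look-alike of the green_box alone.

How it is judged:
On the way, in this order (a step that is already met when the one before it is completed fails the run):
1. the green box, in the doorway, holds the flap of its lane open (x of green_box in the frame of intake between -0.04 and 0.06 m and height (world z) of green_box above 0.05 m and ((y of green_box in the frame of intake above 0 m and value of joint flap_left above 0.6 rad) or (y of green_box in the frame of intake below 0 m and value of joint flap_right above 0.6 rad))), for 0.1 s.
2. the green box is down in the bay (x of green_box in the frame of intake between 0.11 and 0.25 m and height (world z) of green_box below 0.05 m), for 0.1 s.
At the end, for the whole second after the job is handed in: The green box lies at rest in the bay behind the doorway (its middle 110 to 250 mm past the doorway and less than 50 mm above the bench), both flaps hang shut (under 0.12 rad), and the red box and the bystanders are within 20 mm of where they stood (all of step 2 and linear speed of green_box below 0.02 m/s and value of joint each of flap_left, flap_right below 0.12 rad and not (distance of red_box from where it was at the start of the episode above 0.02 m) and not (distance of jar from where it was at the start of the episode above 0.02 m) and not (distance of bottle from where it was at the start of the episode above 0.02 m) and not (distance of cup from where it was at the start of the episode above 0.02 m) and not (distance of calipers from where it was at the start of the episode above 0.02 m)); the robot touches nothing.
It fails at once if the green box is lifted more than 15 mm off the deck (height (world z) of green_box above 0.085 m).
It fails at once if the red box is lifted or moved by more than 20 mm (distance of red_box from where it was at the start of the episode above 0.02 m).
It fails at once if the flap comes down on the robot after the box has gone down (x of green_box in the frame of intake above 0.11 m and (contact force between any of the fingers, the arm and flap_left above 0.3 N or contact force between any of the fingers, the arm and flap_right above 0.3 N)).
It fails at once if the flap of the other lane is pushed open ((y of green_box in the frame of intake above 0 m and value of joint flap_right above 0.25 rad) or (y of green_box in the frame of intake below 0 m and value of joint flap_left above 0.25 rad)).
It fails at once if a bystander is moved by more than 20 mm (distance of any of jar, bottle, cup, calipers from where it was at the start of the episode above 0.02 m).
It also fails if it takes over 40 s, if anything falls off the work surface, if the arm or the gripper's body presses on something with over 40 N, if the wrist force passes 120 N, or if a joint passes its speed limit or range.

## Working session

There is one attempt and no reset: what is moved stays moved. The work goes in short steps, Python scripts to look and compute and a tool call to move; the robot and the scene stay as the last step left them, time stands still between calls to the robot, and variables do not carry over. Pictures are saved under pics/ and viewed, and the job is handed in when it is done.

Besides the shell and the picture viewer there is one more tool, called as name([rows], argument=value, ...), one row to a line, values as JSON. play_rows: Moves the arm, as the interface text tells. Its arguments: {"type":"object","properties":{"moves":{"type":"array","items":{"type":"array","items":{"type":"array","items":{"type":"number"}}}},"newtons":{"type":"number"}},"required":["moves"]}

```bash
ls; mkdir -p pics; python3 - <<'E'
from bench import r
import cv2,numpy as np
print(r.observe(), r.finger_overhang)
for n in("top","side"):
    p,d=r.grab_frame(n); cv2.imwrite(f"pics/{n}0.png",p); np.savez(f"{n}0.npz",p=p,d=d)
    print(n,r.camera_model(n))
E
```

```text
pics
{'t': 0.0, 'joint_pos': array([-1.42682472e+00,  2.59349599e-01,  1.53608259e+00,  4.38882660e-05,
        1.34799169e+00, -2.02784435e-01]), 'joint_vel': array([ 0.00187342,  0.00167392,  0.00103124, -0.00165432,  0.00152336,
        0.00128582]), 'joint_torque': array([ 3.36874118e-04, -4.46028614e+01, -2.90567672e+01, -5.45772236e-04,
        1.17701819e-02, -5.46324287e-06]), 'eef_pos': array([ 0.18689072, -0.51676722,  0.25547129]), 'ee_rot': array([-6.80870347e-04,  8.18485932e-01, -5.74525839e-01, -6.12551111e-04]), 'contact_force': array([-0.45366862,  0.07042924,  0.6068817 ]), 'wrist_torque': array([ 0.0072058 , -0.00493548, -0.026392  ]), 'gripper_width': 0.08527737231854836} 0.025
top {'fx': 373.0339763070455, 'fy': 373.0339763070455, 'cx': 306.59291088399226, 'cy': 193.73481763677034, 'extrinsics': array([[-0.01016724, -0.99981462,  0.01635063, -0.02150713],
       [-0.9954298 ,  0.00856724, -0.09511112,  0.53225322],
       [ 0.09495341, -0.01724292, -0.99533237,  1.03926106],
       [ 0.        ,  0.        ,  0.        ,  1.        ]])}
side {'fx': 367.51271600504117, 'fy': 367.51271600504117, 'cx': 317.56291816220346, 'cy': 198.9355354714763, 'extrinsics': array([[-0.89999247, -0.43568533, -0.01385084,  0.46181627],
       [-0.30642656,  0.65494339, -0.69076184,  0.22239712],
       [ 0.31002632, -0.61743619, -0.72294968,  0.83137484],
       [ 0.        ,  0.        ,  0.        ,  1.        ]])}
```

View pics/top0.png

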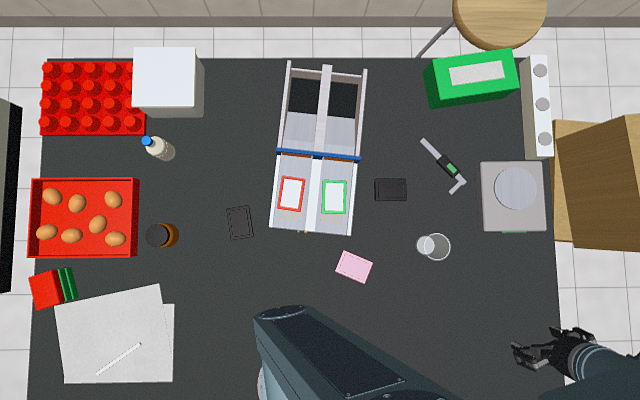

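View pics/side0.png

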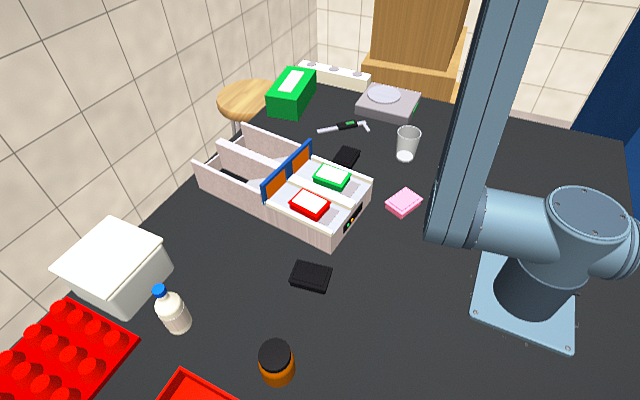

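The top view shows the intake pointing up the image (world +x), with the blue lintel at about (278,152)–(360,158). The green box is in the right lane at (334,197) and the red one in the left at (291,194). The cup is at (433,246) and the pink decoy at (354,266). Next I'll measure these.

```bash
cat > h.py <<'E'
import cv2,numpy as np
from bench import r
def ray(n,uv,z):
    m=r.camera_model(n);E=np.array(m["extrinsics"]);R=E[:3,:3];c=-R.T@E[:3,3]
    uv=np.atleast_2d(uv).astype(float)
    d=np.c_[(uv[:,0]-m["cx"])/m["fx"],(uv[:,1]-m["cy"])/m["fy"],np.ones(len(uv))]@R
    return c+d*((z-c[2])/d[:,2])[:,None]
def mask(p,lo,hi):
    return cv2.inRange(cv2.cvtColor(p,cv2.COLOR_BGR2HSV),lo,hi)
def biggest(m,roi=None):
    if roi is not None:
        k=np.zeros_like(m);x0,y0,x1,y1=roi;k[y0:y1,x0:x1]=255;m=m&k
    c,_=cv2.findContours(m,cv2.RETR_EXTERNAL,cv2.CHAIN_APPROX_NONE)
    return max(c,key=cv2.contourArea)[:,0,:]
def rect(P):
    (c,(w,h),a)=cv2.minAreaRect((P[:,:2]*1000).astype(np.float32))
    b=cv2.boxPoints((c,(w,h),a))
    e=[b[1]-b[0],b[2]-b[1]];e=max(e,key=np.linalg.norm)
    ang=np.degrees(np.arctan2(e[1],e[0]))
    return np.round(c,1),round(max(w,h),1),round(min(w,h),1),round((ang+90)%180-90,2)
E
python3 - <<'E'
from h import *
p=np.load("top0.npz")["p"];d=np.load("top0.npz")["d"]
roi=(265,50,375,245)
L=biggest(mask(p,(100,120,60),(125,255,255)),roi);print("lintel",rect(ray("top",L,0.14)),cv2.boundingRect(L))
for nm,lo,hi in(("green",(45,100,60),(80,255,255)),("red",(0,120,80),(6,255,255))):
    C=biggest(mask(p,lo,hi),(265,165,375,225));print(nm,rect(ray("top",C,0.10)),cv2.boundingRect(C))
q=cv2.resize(p[50:245,240:400],None,fx=3,fy=3,interpolation=cv2.INTER_CUBIC);cv2.imwrite("pics/crop0.png",q)
# side view
p=np.load("side0.npz")["p"]
for nm,lo,hi in(("green",(45,100,60),(80,255,255)),("red",(0,120,80),(6,255,255))):
    C=biggest(mask(p,lo,hi),(280,160,360,225));print(nm,cv2.boundingRect(C))
q=cv2.resize(p[110:260,180:400],None,fx=3.5,fy=3.5,interpolation=cv2.INTER_CUBIC);cv2.imwrite("pics/crop1.png",q)
E
```

```text
lintel (array([621.7, -54.5]), 218.3, 18.2, np.float32(83.59)) (276, 147, 85, 16)
green (array([517.1, -96.5]), 88.1, 61.3, np.float32(-1.14)) (322, 180, 24, 34)
red (array([526.3,  16.7]), 87.8, 62.6, np.float32(-9.11)) (277, 176, 28, 36)
green (312, 163, 40, 29)
red (288, 188, 43, 34)
```

View pics/crop0.png

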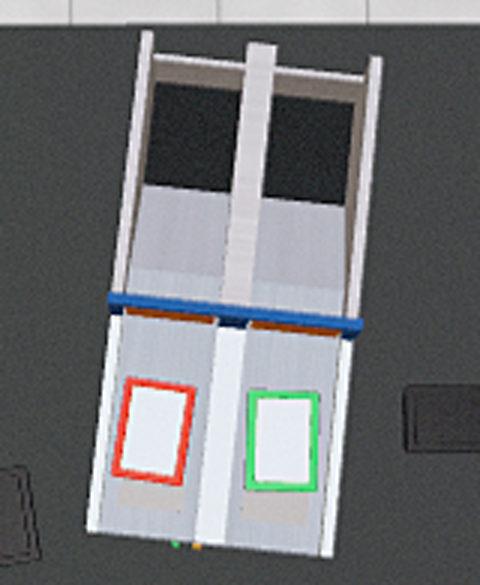

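View pics/crop1.png

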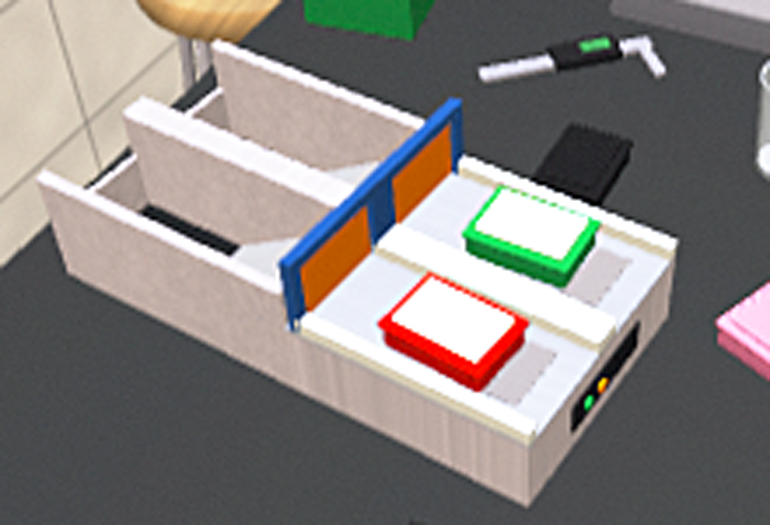

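```bash
python3 - <<'E'
from h import *
p=np.load("top0.npz")["p"]
M=mask(p,(100,120,60),(125,255,255))
top=[(u,np.nonzero(M[140:170,u])[0].min()+140-0.5) for u in range(280,357) if M[140:170,u].any()]
P=ray("top",np.array(top),0.14)
vx,vy,x0,y0=cv2.fitLine(P[:,:2].astype(np.float32),cv2.DIST_HUBER,0,.01,.01).ravel()
print("back edge angle of intake x:",np.degrees(np.arctan2(vx,-vy)) , (x0,y0))
ends=ray("top",np.array([[276,148],[361,158]]),0.14);print(ends)
# deck outer edges (z .084) by white mask vs dark bench
g=cv2.cvtColor(p,cv2.COLOR_BGR2GRAY)
rows=range(172,222)
l=[];rr=[]
for v in rows:
    row=g[v,255:380].astype(int)>110
    k=np.nonzero(row)[0]; l.append((255+k.min()-.5,v)); rr.append((255+k.max()+.5,v))
for e,n in((l,"L"),(rr,"R")):
    Q=ray("top",np.array(e),0.084)
    f=cv2.fitLine(Q[:,:2].astype(np.float32),cv2.DIST_HUBER,0,.01,.01).ravel()
    print(n,np.degrees(np.arctan(f[1]/f[0])),f[2:], "y at x=.5:",f[3]+(0.5-f[2])*f[1]/f[0])
# front edge
e=[]
for u in range(275,345):
    k=np.nonzero(g[200:245,u]>110)[0]; e.append((u,200+k.max()+.5))
Q=ray("top",np.array(e),0.07)
f=cv2.fitLine(Q[:,:2].astype(np.float32),cv2.DIST_HUBER,0,.01,.01).ravel()
print("front",np.degrees(np.arctan2(f[0],-f[1])),f[2:])
E
```

```text
back edge angle of intake x: 173.30356 (np.float32(0.63013923), np.float32(-0.051168613))
[[ 0.63998652  0.0529966   0.14      ]
 [ 0.61236847 -0.16562478  0.14      ]]
L -6.9544377 [0.49669465 0.07199839] y at x=.5: 0.07159521
R -6.6005187 [ 0.5179886  -0.15418255] y at x=.5: -0.15210104
front 173.44035 [ 0.42220968 -0.06372234]
```

```bash
cat >> h.py <<'E'
from scipy.spatial.transform import Rotation as Ro
YAW=-6.7; a=np.radians(YAW)
f=np.array([np.cos(a),np.sin(a),0]);l=np.array([-np.sin(a),np.cos(a),0]);k=np.array([0,0,1.])
O=np.array([.6246,-.0549,0])
def intk(P): P=np.asarray(P)-O; return np.array([P@f,P@l,P[2]])
def wld(q): return O+f*q[0]+l*q[1]+k*q[2]
def Rt(lean):
    t=np.radians(lean); z=np.sin(t)*f-np.cos(t)*k; x=-l; return Ro.from_matrix(np.c_[x,np.cross(z,x),z])
def cur():
    s=r.observe();q=s["ee_rot"];return s,Ro.from_quat([q[1],q[2],q[3],q[0]])
def to(q,lean):
    """remaining turn and shift (shift in tool axes AFTER the turn)"""
    s,R=cur();T=Rt(lean)
    print("t",s["t"],"tcp intake",intk(s["eef_pos"]).round(4),"F",s["contact_force"].round(1),"w",round(s["gripper_width"],4))
    print("turn tool deg",(R.inv()*T).as_rotvec(degrees=True).round(2))
    dw=wld(q)-s["eef_pos"]
    print("shift target axes",(T.inv().apply(dw)*1000).round(1)," current axes",(R.inv().apply(dw)*1000).round(1))
E
python3 - <<'E'
from h import *
to([-.2,-.055,.2],0)
to([-.2,-.055,.2],30)
E
```

```text
t 0.1 tcp intake [-0.3808 -0.5098  0.2556] F [ 0.8 -0.8  0.4] w 0.0854
turn tool deg [ 0.    0.1  26.57]
shift target axes [-454.8 -180.8   55.6]  current axes [-325.8 -365.2   56.2]
t 0.1 tcp intake [-0.3808 -0.5098  0.2556] F [ 0.8 -0.8  0.4] w 0.0854
turn tool deg [29.46  7.05 25.93]
shift target axes [-454.8 -128.8  138.5]  current axes [-325.8 -365.2   56.2]
```

play_rows([
  [[0,0,0,0,0,6.65,0.3],[0,0,0,0,0,6.65,0.3],[0,0,0,0,0,6.65,0.3],[0,0,0,0,0,6.65,0.3],[-0.038,-0.015,0,0,0,0,0.3],[-0.038,-0.015,0,0,0,0,0.3],[-0.038,-0.015,0,0,0,0,0.3],[-0.038,-0.015,0,0,0,0,0.3],[-0.038,-0.015,0,0,0,0,0.3],[-0.038,-0.015,0,0,0,0,0.3],[-0.038,-0.015,0,0,0,0,0.3],[-0.038,-0.015,0,0,0,0,0.3]],
])

```text
t: 1.1
eef_pos: [0.342, -0.2274, 0.2561]
ee_rot: [0.0, -0.664, 0.748, 0.0]
contact_force: [0.6, -1.1, 0.2]
gripper_width: 0.0302
```

play_rows([
  [[-0.038,-0.015,0,0,0,0,0.3],[-0.038,-0.015,0,0,0,0,0.3],[-0.038,-0.015,0,0,0,0,0.3],[-0.038,-0.015,0,0,0,0,0.3],[0,0,0,6,0,0,0.3],[0,0,0,6,0,0,0.3],[0,0,0,6,0,0,0.3],[0,0,0,6,0,0,0.3],[0,0,0,6,0,0,0.3],[0,0,0,0,0,0,0.3],[0,0,0,0,0,0,0.3]],
])

```text
t: 2.02
eef_pos: [0.4178, -0.0854, 0.2557]
ee_rot: [0.171, -0.641, 0.723, -0.192]
contact_force: [-0.1, -1.0, -0.5]
gripper_width: 0.0298
```

```bash
python3 - <<'E'
from h import *
to([-.2,-.055,.15],30)
p,d=r.grab_frame("side");cv2.imwrite("pics/s1.png",p)
p,d=r.grab_frame("top");cv2.imwrite("pics/t1.png",p)
E
```

```text
t 2.0167 tcp intake [-0.2018 -0.0544  0.2557] F [-0.1 -1.  -0.5] w 0.0298
turn tool deg [ 0.16 -0.04 -0.19]
shift target axes [ 0.6 51.3 92.5]  current axes [ 0.7 51.  92.6]
```

View pics/s1.png

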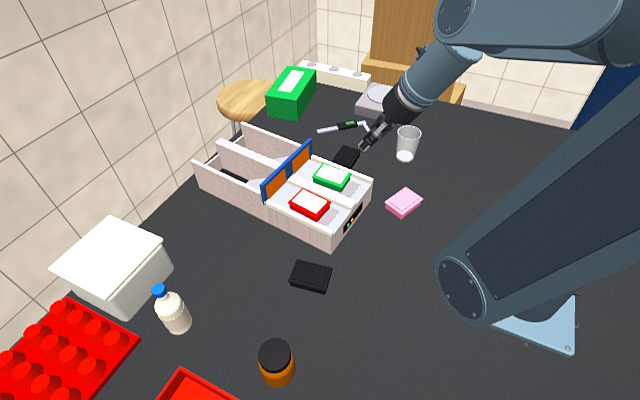

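View pics/t1.png

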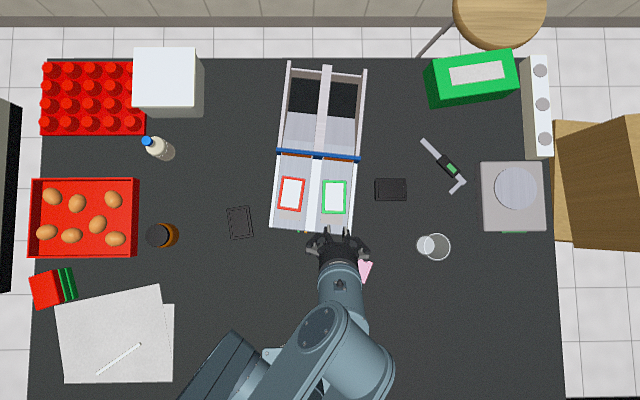

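play_rows([
  [[0,0.017,0.029,0,0,0,0.3],[0,0.017,0.029,0,0,0,0.3],[0,0.017,0.029,0,0,0,0.3],[0,0.017,0.029,0,0,0,0.3],[0,0,0,0,0,0,0.3],[0,0,0,0,0,0,0.3]],
])

```text
t: 2.62
eef_pos: [0.4187, -0.0849, 0.1207]
ee_rot: [0.172, -0.642, 0.723, -0.19]
contact_force: [-0.5, -1.2, 0.0]
gripper_width: 0.0299
```

```bash
python3 - <<'E'
from h import *
to([-.19,-.055,.102],30)
for n,b in(("side",(270,110,420,240)),("top",(260,140,400,300))):
    p,d=r.grab_frame(n);x0,y0,x1,y1=b
    np.savez(n+"2.npz",p=p,d=d)
    cv2.imwrite(f"pics/{n}2.png",cv2.resize(p[y0:y1,x0:x1],None,fx=4 if n=="side" else 3.5,fy=4 if n=="side" else 3.5,interpolation=cv2.INTER_CUBIC))
E
```

```text
t 2.6167 tcp intake [-0.201  -0.0538  0.1207] F [-0.5 -1.2  0. ] w 0.0299
turn tool deg [ 0.28  0.22 -0.14]
shift target axes [ 1.2 -0.2 21.6]  current axes [ 1.3 -0.3 21.6]
```

View pics/side2.png

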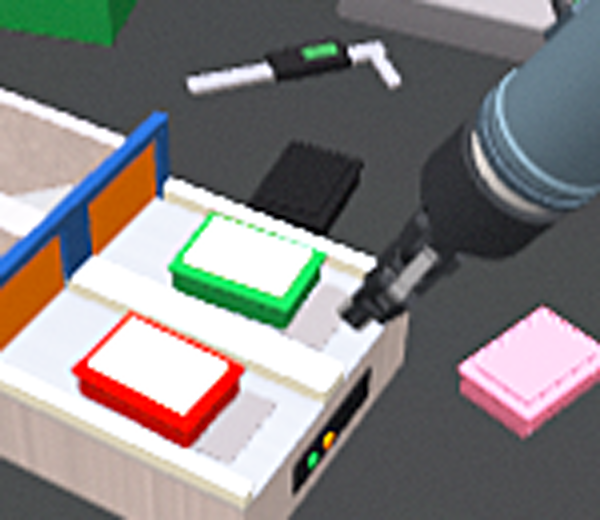

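View pics/top2.png

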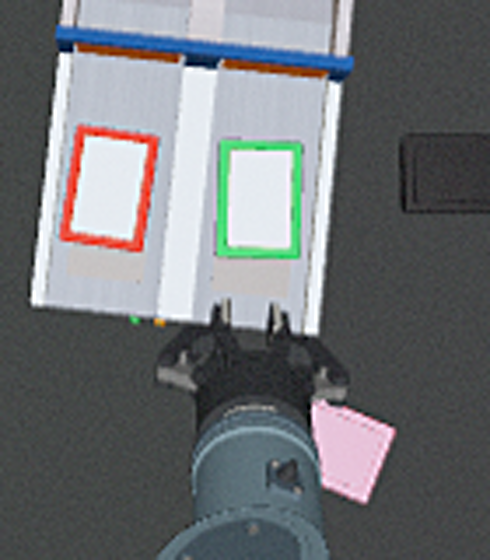

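```bash
python3 - <<'E'
from h import *
for n,roi in(("side",(350,176,376,196)),("top",(315,215,350,240))):
    z=np.load(n+"2.npz");p,d=z["p"],z["d"];m=r.camera_model(n);E=np.array(m["extrinsics"])
    x0,y0,x1,y1=roi;out=[]
    for v in range(y0,y1):
        for u in range(x0,x1):
            if d[v,u]>0:
                c=np.array([(u-m["cx"])/m["fx"]*d[v,u],(v-m["cy"])/m["fy"]*d[v,u],d[v,u]]);w=E[:3,:3].T@(c-E[:3,3])
                q=intk(w)
                if q[2]>.082 and p[v,u].max()<110 and -.0925<q[1]<-.02: out.append(q*1000)
    out=np.array(out);o=out[np.argsort(out[:,2])];print(n,len(o));print(o[:12].round(0));print("max x",out[np.argsort(-out[:,0])][:8].round(0))
E
```

```text
side 57
[[-198.  -35.  100.]
 [-195.  -29.  104.]
 [-192.  -28.  107.]
 [-201.  -33.  107.]
 [-198.  -27.  107.]
 [-195.  -28.  108.]
 [-190.  -26.  110.]
 [-187.  -27.  111.]
 [-203.  -33.  111.]
 [-195.  -28.  112.]
 [-193.  -25.  113.]
 [-206.  -33.  113.]]
max x [[-187.  -27.  111.]
 [-189.  -27.  117.]
 [-190.  -26.  110.]
 [-190.  -26.  114.]
 [-192.  -28.  107.]
 [-192.  -27.  115.]
 [-193.  -25.  120.]
 [-193.  -24.  124.]]
top 165
[[-195.  -70.  102.]
 [-197.  -70.  102.]
 [-200.  -70.  109.]
 [-202.  -70.  109.]
 [-205.  -70.  113.]
 [-186.  -81.  115.]
 [-182.  -70.  116.]
 [-184.  -70.  116.]
 [-186.  -28.  117.]
 [-186.  -31.  117.]
 [-186.  -78.  118.]
 [-187.  -70.  118.]]
max x [[-182.  -70.  116.]
 [-182.  -38.  120.]
 [-184.  -70.  116.]
 [-185.  -38.  122.]
 [-186.  -81.  115.]
 [-186.  -31.  117.]
 [-186.  -78.  118.]
 [-186.  -28.  117.]]
```

play_rows([
  [[0.001,0.0056,0.0098,0.1,0.1,0,0.3],[0.001,0.0056,0.0098,0.1,0.1,0,0.3],[0,-0.0087,0.005,0,0,0,0.3],[0,-0.0087,0.005,0,0,0,0.3],[0,-0.0087,0.005,0,0,0,0.3],[0,-0.0087,0.005,0,0,0,0.3],[0,-0.0087,0.005,0,0,0,0.3],[0,-0.0087,0.005,0,0,0,0.3],[0,-0.0087,0.005,0,0,0,0.3],[0,0,0,0,0,0,0.3]],
])

```text
t: 3.55
eef_pos: [0.492, -0.0974, 0.1037]
ee_rot: [0.173, -0.641, 0.721, -0.2]
contact_force: [-0.7, -0.2, 0.9]
gripper_width: 0.0298
```

```bash
cat > look.py <<'E'
from h import *
import sys
to([-.0145,-.0565,.098],30)
for n,b in(("side",(240,110,390,240)),("top",(260,130,400,290))):
    p,d=r.grab_frame(n);x0,y0,x1,y1=b
    if n=="top":
        try:
            C=biggest(mask(p,(45,100,60),(80,255,255)),(300,60,375,235));R=rect(ray("top",C,0.10));print(R,intk([*R[0]/1000,.1]).round(4))
            C=biggest(mask(p,(0,120,80),(6,255,255)),(265,60,325,235));R=rect(ray("top",C,0.10));print("red",R)
        except Exception as e: print(e)
    cv2.imwrite(f"pics/{n}{sys.argv[1]}.png",cv2.resize(p[y0:y1,x0:x1],None,fx=3.7,fy=3.7,interpolation=cv2.INTER_CUBIC))
E
python3 look.py 3
```

```text
t 3.55 tcp intake [-0.1268 -0.0577  0.1037] F [-0.7 -0.2  0.9] w 0.0298
turn tool deg [-0.64 -0.34  0.1 ]
shift target axes [ -1.2 -94.4  61.1]  current axes [ -1.4 -93.7  62.1]
(array([ 558.9, -104.9]), 88.2, 62.9, np.float32(-6.81)) [-0.0594 -0.0573  0.1   ]
red (array([526.2,  16.6]), 87.7, 62.4, np.float32(-9.23))
```

View pics/side3.png

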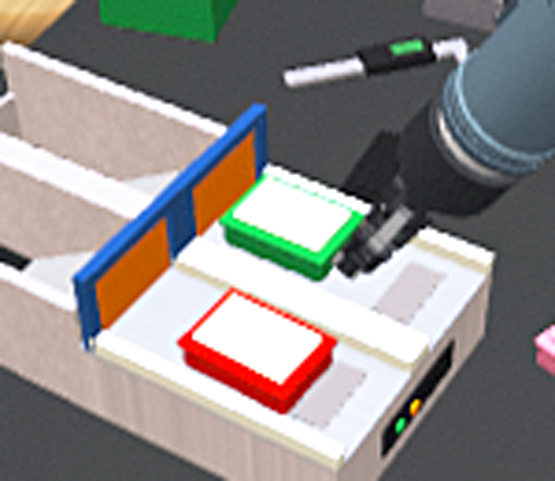

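View pics/top3.png

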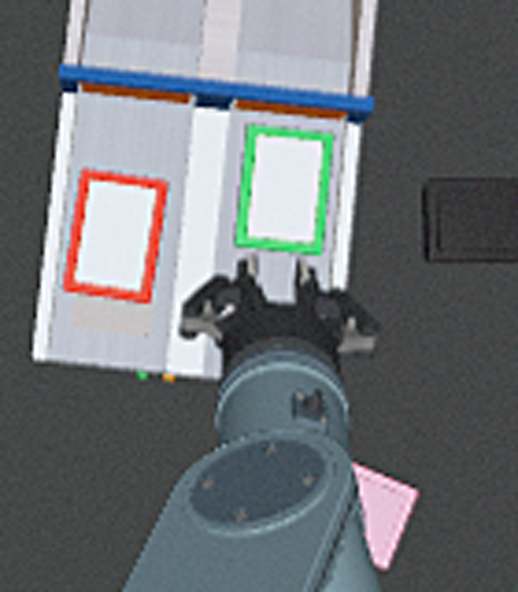

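play_rows([
  [[-0.001,0.0025,0.0043,-0.6,-0.3,0,0.3],[0,-0.0087,0.005,0,0,0,0.3],[0,-0.0087,0.005,0,0,0,0.3],[0,-0.0087,0.005,0,0,0,0.3],[0,-0.0087,0.005,0,0,0,0.3],[0,-0.0087,0.005,0,0,0,0.3],[0,-0.0087,0.005,0,0,0,0.3],[0,0,0,0,0,0,0.3],[0,0,0,0,0,0,0.3]],
])

```text
t: 4.4
eef_pos: [0.5484, -0.1022, 0.0952]
ee_rot: [0.171, -0.642, 0.722, -0.191]
contact_force: [1.7, -0.4, 3.3]
gripper_width: 0.0295
```

```bash
python3 look.py 4
```

```text
t 4.4 tcp intake [-0.0702 -0.0559  0.0952] F [ 1.7 -0.4  3.3] w 0.0295
turn tool deg [ 0.31  0.04 -0.01]
shift target axes [  0.6 -49.6  25.4]  current axes [  0.6 -49.8  25.1]
(array([ 595.4, -109.9]), 63.0, 50.6, np.float32(83.14)) [-0.0226 -0.058   0.1   ]
red (array([526.3,  16.7]), 87.9, 62.5, np.float32(-9.23))
```

View pics/side4.png

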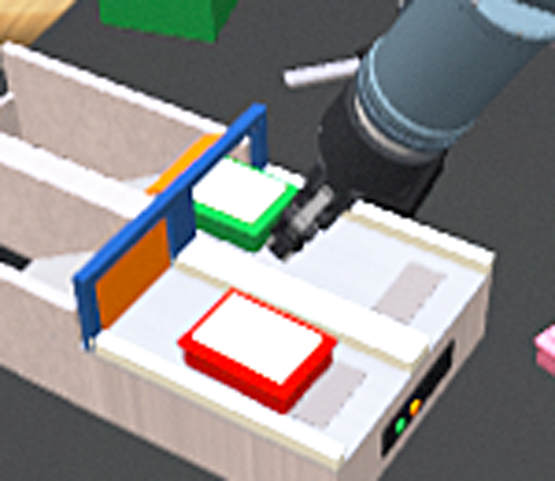

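View pics/top4.png

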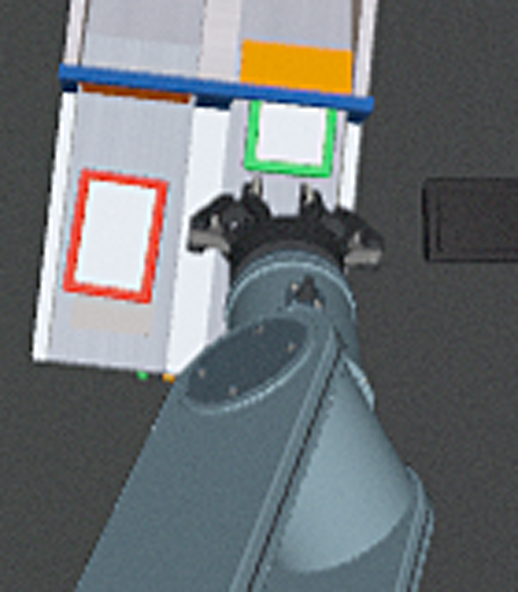

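```bash
python3 - <<'E'
from h import *
s,_=cur();t=intk(s["eef_pos"]);print(t)
for n in("top","side"):
    p,d=r.grab_frame(n);m=r.camera_model(n);E=np.array(m["extrinsics"])
    v,u=np.nonzero(d>0);D=d[v,u]
    c=np.c_[(u-m["cx"])/m["fx"]*D,(v-m["cy"])/m["fy"]*D,D];w=(c-E[:3,3])@E[:3,:3]-O
    q=np.c_[w@f,w@l,w[:,2]]
    dark=p[v,u].max(1)<110
    ok=dark&(q[:,0]>t[0]-.08)&(q[:,0]<-.012)&(abs(q[:,1]-t[1])<.08)
    q=q[ok]
    for z in np.arange(.09,.2,.01):
        for nm,cond in(("mid",abs(q[:,1]-t[1])<.032),("out",abs(q[:,1]-t[1])>=.032)):
            k=q[cond&(q[:,2]>=z)&(q[:,2]<z+.01)]
            if len(k)>2: print(n,nm,round(z,2),len(k),"max fwd rel tcp",round(np.sort(k[:,0])[-2]-t[0],3))
E
```

```text
[-0.07051976 -0.05591326  0.09514973]
top mid 0.09 11 max fwd rel tcp 0.011
top mid 0.1 7 max fwd rel tcp 0.011
top mid 0.11 16 max fwd rel tcp 0.005
top out 0.11 6 max fwd rel tcp -0.018
top mid 0.12 29 max fwd rel tcp 0.002
top out 0.12 51 max fwd rel tcp -0.001
top out 0.13 28 max fwd rel tcp -0.005
top mid 0.14 21 max fwd rel tcp -0.005
top out 0.14 28 max fwd rel tcp -0.01
top mid 0.15 19 max fwd rel tcp -0.011
top out 0.15 57 max fwd rel tcp -0.017
top mid 0.16 9 max fwd rel tcp -0.018
top out 0.16 66 max fwd rel tcp -0.021
top out 0.17 22 max fwd rel tcp -0.03
top out 0.18 6 max fwd rel tcp -0.036
top out 0.19 4 max fwd rel tcp -0.04
top mid 0.2 24 max fwd rel tcp -0.02
top out 0.2 7 max fwd rel tcp -0.041
side mid 0.09 9 max fwd rel tcp 0.008
side out 0.11 9 max fwd rel tcp -0.008
side mid 0.12 8 max fwd rel tcp -0.028
side out 0.12 9 max fwd rel tcp -0.008
side mid 0.13 23 max fwd rel tcp -0.007
side out 0.13 10 max fwd rel tcp -0.01
side mid 0.14 21 max fwd rel tcp -0.01
side out 0.14 12 max fwd rel tcp -0.015
side mid 0.15 20 max fwd rel tcp -0.014
side out 0.15 28 max fwd rel tcp -0.022
side mid 0.16 13 max fwd rel tcp -0.016
side out 0.16 21 max fwd rel tcp -0.023
side mid 0.17 20 max fwd rel tcp -0.02
side out 0.17 26 max fwd rel tcp -0.033
side mid 0.18 12 max fwd rel tcp -0.071
side out 0.18 39 max fwd rel tcp -0.038
side mid 0.19 5 max fwd rel tcp -0.074
side out 0.19 45 max fwd rel tcp -0.039
side mid 0.2 15 max fwd rel tcp -0.024
side out 0.2 51 max fwd rel tcp -0.038
```

play_rows([
  [[0,-0.0095,0.002,0,0,0,0.3],[0,-0.008,0.0046,0,0,0,0.3],[0,-0.008,0.0046,0,0,0,0.3],[0,-0.008,0.0046,0,0,0,0.3],[0,-0.008,0.0046,0,0,0,0.3],[0,-0.008,0.0046,0,0,0,0.3],[0,0,0,0,0,0,0.3],[0,0.026,-0.015,0,0,0,0.3],[0,0.03,-0.0173,0,0,0,0.3],[0,0.03,-0.0173,0,0,0,0.3]],
])

```text
t: 5.43
eef_pos: [0.5019, -0.0956, 0.0967]
ee_rot: [0.17, -0.643, 0.722, -0.189]
contact_force: [0.0, -0.6, 0.4]
gripper_width: 0.0298
```

```bash
python3 look.py 5
```

```text
t 5.4333 tcp intake [-0.1171 -0.0547  0.0967] F [ 0.  -0.6  0.4] w 0.0298
turn tool deg [0.52 0.16 0.01]
shift target axes [  1.8 -89.5  50.2]  current axes [  2.  -89.9  49.3]
(array([ 728.6, -121.9]), 79.6, 61.6, np.float32(-5.22)) [ 0.1111 -0.0544  0.1   ]
red (array([526.2,  16.8]), 87.8, 62.5, np.float32(-8.67))
```

View pics/side5.png

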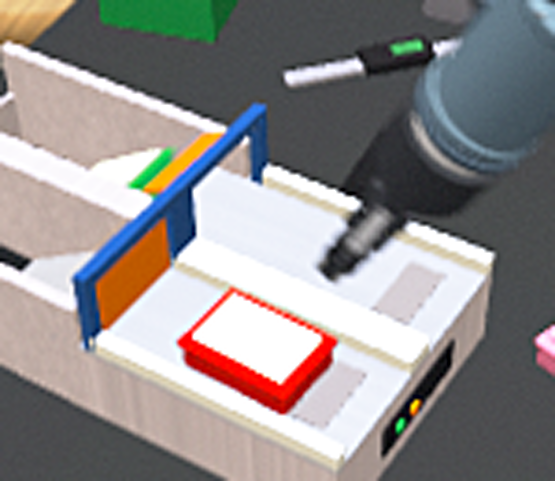

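View pics/top5.png

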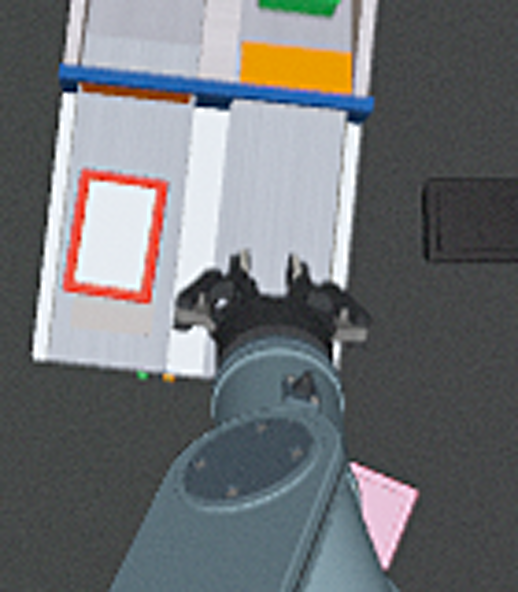

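The box is sliding down, the flap is still open, and the fingers are already clear of it. I'll back off upward and let the flap fall.

play_rows([
  [[0,0.02,-0.03,0,0,0,0.3],[0,0.0,-0.035,0,0,0,0.3],[0,0.0,-0.035,0,0,0,0.3],[0,0.0,-0.02,0,0,0,0.3],[0,0,0,0,0,0,0.3],[0,0,0,0,0,0,0.3],[0,0,0,0,0,0,0.3],[0,0,0,0,0,0,0.3],[0,0,0,0,0,0,0.3],[0,0,0,0,0,0,0.3],[0,0,0,0,0,0,0.3],[0,0,0,0,0,0,0.3]],
])

```text
t: 6.53
eef_pos: [0.428, -0.0877, 0.1916]
ee_rot: [0.17, -0.643, 0.723, -0.19]
contact_force: [-0.4, 0.4, 0.2]
gripper_width: 0.0296
```

play_rows([
  [[0,0,0,0,0,0,0.3],[0,0,0,0,0,0,0.3],[0,0,0,0,0,0,0.3],[0,0,0,0,0,0,0.3],[0,0,0,0,0,0,0.3],[0,0,0,0,0,0,0.3],[0,0,0,0,0,0,0.3],[0,0,0,0,0,0,0.3],[0,0,0,0,0,0,0.3],[0,0,0,0,0,0,0.3],[0,0,0,0,0,0,0.3],[0,0,0,0,0,0,0.3]],
])

```text
t: 7.53
eef_pos: [0.4281, -0.0879, 0.1922]
ee_rot: [0.17, -0.643, 0.722, -0.19]
contact_force: [-0.7, 0.7, 0.2]
gripper_width: 0.0295
```

play_rows([
  [[0,0,0,0,0,0,0.3],[0,0,0,0,0,0,0.3],[0,0,0,0,0,0,0.3],[0,0,0,0,0,0,0.3],[0,0,0,0,0,0,0.3],[0,0,0,0,0,0,0.3],[0,0,0,0,0,0,0.3],[0,0,0,0,0,0,0.3],[0,0,0,0,0,0,0.3],[0,0,0,0,0,0,0.3],[0,0,0,0,0,0,0.3],[0,0,0,0,0,0,0.3]],
])

```text
t: 8.53
eef_pos: [0.4281, -0.0879, 0.1922]
ee_rot: [0.17, -0.642, 0.722, -0.19]
contact_force: [-0.3, 0.3, 0.2]
gripper_width: 0.0299
```

```bash
python3 - <<'E'
from h import *
to([-.2,-.055,.2],30)
p,d=r.grab_frame("side");cv2.imwrite("pics/s6.png",cv2.resize(p[110:260,180:400],None,fx=3.5,fy=3.5,interpolation=cv2.INTER_CUBIC))
p,d=r.grab_frame("top");cv2.imwrite("pics/t6.png",cv2.resize(p[50:245,240:400],None,fx=3,fy=3,interpolation=cv2.INTER_CUBIC))
C=biggest(mask(p,(45,100,40),(80,255,255)),(300,60,375,160));R=rect(ray("top",C,0.038));print(R,intk([*R[0]/1000,.038]).round(4))
C=biggest(mask(p,(0,120,80),(6,255,255)),(265,60,325,235));print("red",rect(ray("top",C,0.10)))
p0=np.load("top0.npz")["p"]
dif=cv2.absdiff(p0,p).max(2)
for n,b in(("jar",(140,215,185,255)),("bottle",(135,130,180,165)),("cup",(412,228,455,265)),("cal",(415,135,470,196)),("ref",(380,90,415,130))):
    x0,y0,x1,y1=b;print(n,(dif[y0:y1,x0:x1]>40).sum())
E
```

```text
t 8.5333 tcp intake [-0.1913 -0.0557  0.1922] F [-0.3  0.3  0.2] w 0.0299
turn tool deg [ 0.4   0.08 -0.03]
shift target axes [ -0.7   3.6 -11.1]  current axes [ -0.7   3.7 -11. ]
(array([ 764. , -128.9]), 87.9, 66.2, np.float32(-5.99)) [ 0.1471 -0.0572  0.038 ]
red (array([526.3,  16.7]), 87.7, 62.5, np.float32(-8.88))
jar 0
bottle 0
cup 0
cal 0
ref 0
```

View pics/s6.png

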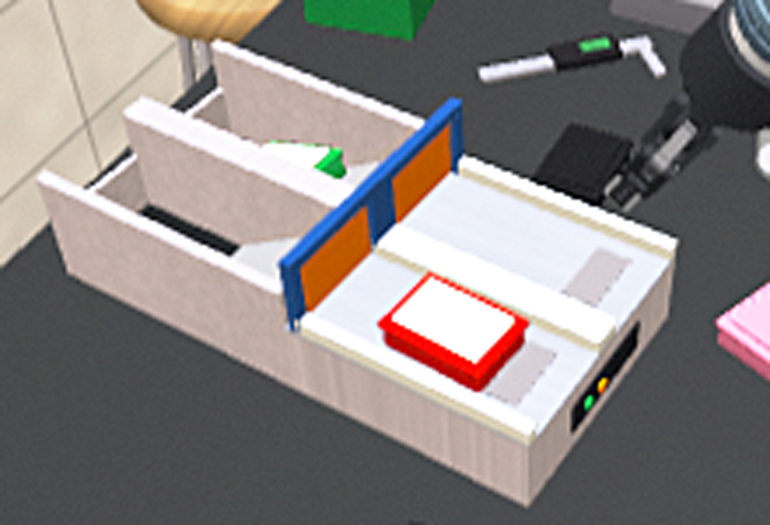

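View pics/t6.png

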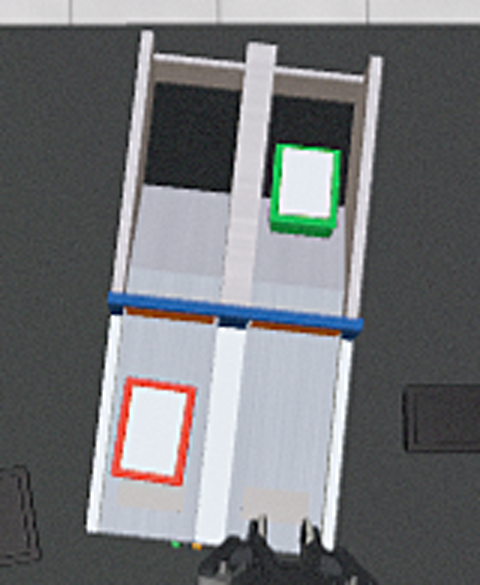

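```bash
python3 - <<'E'
from h import *
for i in range(2):
    p,d=r.grab_frame("top");m=r.camera_model("top");E=np.array(m["extrinsics"])
    C=biggest(mask(p,(45,100,40),(80,255,255)),(300,60,375,160))
    M=np.zeros(d.shape,np.uint8);cv2.fillPoly(M,[C.reshape(-1,1,2)],255)
    v,u=np.nonzero((M>0)&(d>0));D=d[v,u]
    w=(np.c_[(u-m["cx"])/m["fx"]*D,(v-m["cy"])/m["fy"]*D,D]-E[:3,3])@E[:3,:3]-O
    q=np.c_[w@f,w@l,w[:,2]]*1000
    lid=p[v,u].min(1)>170; A=q[lid]
    c=np.linalg.lstsq(np.c_[A[:,:2],np.ones(len(A))],A[:,2],rcond=None)[0]
    print("lid centre",A.mean(0).round(1),"slope deg x",np.degrees(np.arctan(c[0])).round(1))
E
```

```text
lid centre [150.3 -55.7  51.7] slope deg x -18.3
lid centre [150.3 -55.6  51.7] slope deg x -18.2
```

play_rows([
  [[0,0,0,0,0,0,0.3],[0,0,0,0,0,0,0.3],[0,0,0,0,0,0,0.3],[0,0,0,0,0,0,0.3],[0,0,0,0,0,0,0.3],[0,0,0,0,0,0,0.3],[0,0,0,0,0,0,0.3],[0,0,0,0,0,0,0.3],[0,0,0,0,0,0,0.3],[0,0,0,0,0,0,0.3],[0,0,0,0,0,0,0.3],[0,0,0,0,0,0,0.3]],
])

```text
t: 9.73
eef_pos: [0.4281, -0.0879, 0.1922]
ee_rot: [0.17, -0.642, 0.722, -0.19]
contact_force: [0.1, -1.0, -0.1]
gripper_width: 0.0299
```

```bash
python3 - <<'E'
from h import *
for n,roi in(("side",(255,130,315,210)),("top",(275,145,362,168))):
    x0,y0,x1,y1=roi;p0=np.load(n+"0.npz")["p"];p,_=r.grab_frame(n)
    a=[mask(q[y0:y1,x0:x1],(5,150,80),(20,255,255))>0 for q in(p0,p)]
    print(n,a[0].sum(),a[1].sum(),(a[0]^a[1]).sum())
    if n=="top":
        C=biggest(mask(p,(45,100,40),(80,255,255)),(300,60,375,160));print(rect(ray("top",C,0.038)))
r.finish_job()
E
```

```text
side 499 502 7
top 134 131 3
(array([ 764. , -128.9]), 87.9, 66.2, np.float32(-5.99))
the job is handed in; nothing more can be done
```

I pushed the green box along the right lane with the fingers leaned 30° and 30 mm apart. It swung the flap open, went through the doorway and slid down into the bay. I then drew the fingers back before the flap fell, and handed the job in at about 9.8 s.

Last checks:
- **Green box:** it is at rest about 141 mm past the doorway, with the middle of its underside about 23 mm above the bench. It is not lying flat: its rear end still leans on the foot of the slide, tilted about 18°. Both values are inside the limits.
- **Flaps:** the orange areas in both views match the starting pictures to within 7 pixels, so both flaps hang shut.
- **Everything else:** the red box is within about 0.1 mm of its start. The jar, bottle, cup and calipers show no change in the top view.
- **Robot:** it is clear of everything, with about 1 N or less on the tool.

No check failed. The one mismatch during the job was the tool height, which came out a few mm off what I commanded; I corrected it before the final push.

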